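Pack an archive cartridge set in its nest

TASK

Take the green cartridge out of the wooden sorter, lay it down flat on the brown pad with its label up and let go of it, then take it again and set it, label still up, fully down in the packing nest. Stack the orange spacer on it in the nest and then the aluminium cover on the spacer, grip bar up, each lying flat and square within the four corner angles before the next is added. Leave the other cartridges and the things on the desk where they are.

Things in the scene. Friction and masses are not known exactly. Their poses are not given: they have to be found in the camera images.
- cartridge: Cartridge to pack: dark green block 64 wide, 100 long, 26 mm thick, cream label on one broad face, yellow tab on its top end, 0.15 to 0.31 kg. Starts on end in one of the sorter's slots. Origin: centre of its lower end as it stands. z: along the length to the tabbed end (up at first); y: across the width; x: out of the label face (at first away from the robot, turned with the sorter).
- cartridge_mid (a point): Centre of the green cartridge's block: 50 mm from the origin along z; same axes.
- spacer: Orange plastic spacer: a rectangular frame 100 x 64 mm, 14 mm thick, bars 14 mm wide round an open 72 x 36 mm window. It lies flat on the table. Origin: centre of the underside; x along the 100 mm length, y across the 64 mm width, z up. Both ends are alike.
- cover: Aluminium cover plate 100 x 64 mm, 6 mm thick, with a black grip bar on top: 50 mm long (along x), 16 mm wide, rising 26 mm above the plate. It lies flat on the table. Origin: centre of the underside; x along the 100 mm length, y across the width, z up. Both ends alike.
- nest: Packing nest, fixed: steel base 150 x 110 mm, 10 mm thick, with four aluminium corner angles forming an upright pocket 103 x 67 mm (1.6 mm play per side). Origin: centre of the base's underside; x along the pocket's length, y across its width, z up.
- nest_floor (a point): Centre of the pocket's floor, 10 mm above the nest's origin, same axes. The corner angles are 5 mm thick and rise 46 mm above the floor, then flare outward to 54 mm. Between them the sides are open for fingers: 63 mm in the middle of each long side, about 40 mm at each short end.
- pad: Brown desk pad with a grey border, fixed, 140 x 140 mm, 4 mm thick; origin: centre of the underside.
- rack: Wooden sorter, fixed: base 165 x 90 mm, 8 mm thick, four upright blocks (15 mm thick, 60 mm wide, tops 48 mm above the table) that leave three 30 mm slots spaced 45 mm along its x, open at the y sides. The cartridges stand on its base. Origin: centre of the underside.
- cartridge_black: Bystander: black cartridge with a red tab, same size and axes as the green one, standing in another slot.
- cartridge_blue: Bystander: blue cartridge with a white tab, same size and axes as the green one, standing in another slot.
- stamp: Bystander: rubber stamp with a turned dark wooden handle, 38 mm across, 74 mm tall. Origin: centre of the underside.
- stapler: Bystander: red and black stapler, 130 x 34 x 55 mm. Origin: centre of the underside.
- tape: Bystander: roll of amber tape lying flat, 52 mm across, 19 mm high. Origin: centre of the underside.
- cardbox: Bystander: small cardboard box, 55 x 85 x 50 mm. Origin: centre of the underside.
- pencup: Bystander: blue ceramic cup, 76 mm across, 90 mm tall. Origin: centre of the underside.
Mind the look-alikes: they are no part of the job. Of the things that look like the cartridge, the largest one is meant.

How it is judged:
On the way, in this order (a step that is already met when the one before it is completed fails the run):
1. the green cartridge lies flat on the pad, label up, let go (angle between cartridge's own x axis and vertical below 0.08 rad and horizontal distance between cartridge_mid and pad below 0.07 m and height (world z) of cartridge_mid between 0.013 and 0.021 m and contact force between the fingers and cartridge below 0.1 N), for 0.2 s.
2. the cartridge sits flat on the nest's floor, label up, let go (x of cartridge_mid in the frame of nest between -0.003 and 0.003 m and y of cartridge_mid in the frame of nest between -0.003 and 0.003 m and z of cartridge_mid in the frame of nest between 0.0205 and 0.0255 m and angle between cartridge's own x axis and vertical below 0.06 rad and angle between the z axis of cartridge and the x axis of nest, either way round below 0.06 rad and contact force between the fingers and cartridge below 0.1 N), for 0.2 s.
3. the spacer lies flat on the cartridge in the nest, let go (x of cartridge_mid in the frame of nest between -0.003 and 0.003 m and y of cartridge_mid in the frame of nest between -0.003 and 0.003 m and z of cartridge_mid in the frame of nest between 0.0205 and 0.0255 m and angle between cartridge's own x axis and vertical below 0.06 rad and angle between the z axis of cartridge and the x axis of nest, either way round below 0.06 rad and x of spacer in the frame of nest between -0.003 and 0.003 m and y of spacer in the frame of nest between -0.003 and 0.003 m and z of spacer in the frame of nest between 0.0335 and 0.0385 m and angle between spacer's own z axis and vertical below 0.06 rad and angle between the x axis of spacer and the x axis of nest, either way round below 0.06 rad and contact force between the fingers and spacer below 0.1 N), for 0.2 s.
At the end, for the whole second after the job is handed in: In the nest lie, from below, green cartridge label up, spacer, cover grip bar up: each centred in the pocket within 3 mm in length and width, within 2.5 mm of its full-down height, level and lined up with the pocket within 0.06 rad (either end first), released and at rest (x of cartridge_mid in the frame of nest between -0.003 and 0.003 m and y of cartridge_mid in the frame of nest between -0.003 and 0.003 m and z of cartridge_mid in the frame of nest between 0.0205 and 0.0255 m and angle between cartridge's own x axis and vertical below 0.06 rad and angle between the z axis of cartridge and the x axis of nest, either way round below 0.06 rad and x of spacer in the frame of nest between -0.003 and 0.003 m and y of spacer in the frame of nest between -0.003 and 0.003 m and z of spacer in the frame of nest between 0.0335 and 0.0385 m and angle between each of spacer, cover's own z axis and vertical below 0.06 rad and angle between the x axis of each of spacer, cover and the x axis of nest, either way round below 0.06 rad and x of cover in the frame of nest between -0.003 and 0.003 m and y of cover in the frame of nest between -0.003 and 0.003 m and z of cover in the frame of nest between 0.0475 and 0.0525 m and linear speed of each of cartridge, spacer, cover below 0.01 m/s); the robot touches nothing.
It fails at once if another cartridge is moved more than 20 mm (distance of any of cartridge_black, cartridge_blue from where it was at the start of the episode above 0.02 m).
It fails at once if a bystander on the table is moved more than 30 mm (distance of any of stamp, stapler, tape, cardbox, pencup from where it was at the start of the episode above 0.03 m).
It also fails if it takes over 72 s, if anything falls off the work surface, if the arm or the gripper's body presses on something with over 40 N, if the wrist force passes 120 N, or if a joint passes its speed limit or range.

ROBOT

A 7-joint arm with a two-finger parallel gripper is mounted at the origin on the work surface. World frame = base frame: x ahead of the robot, y to its left, z up, the work surface at z = 0. Lengths are in m, angles in rad, forces in N, time in s.
With the tool pointing down it reaches from about 0.425 to 0.8 m from the base axis. Payload 8.3 kg.
Tool frame: the origin (TCP) lies on the front face of the gripper's body, between the roots of the fingers; the fingertips stand 73 mm ahead of it and the grasp point (between the pads) lies 54 mm ahead of it; z points along the fingers, y is the line along which they close (so a half turn about z gives the same grasp; the last joint's range is limited). The gripper opens to 85 mm and grips with 20 to 120 N. Pads are 22 mm wide; open, the fingers measure 114 mm over their backs; the gripper's body (76 mm by 85 mm) begins 54 mm behind the grasp point. The pads swing forward as they close: fully open they stand 13 mm farther back than shut.
Start: joints at [1.093, 0.383, 0.016, 1.37, -0.006, 1.388, -0.046], TCP at [0.252, -0.572, 0.304] pointing down, gripper open.
Joint ranges: [-2.95, 2.95], [-0.25, 2.06], [-1.52, 1.56], [0.18, 2.33], [-1.44, 4.58], [0.02, 2.06], [-3.01, 3.01]. Speed limits (rad/s): [2.39, 2.39, 3.01, 3.01, 3.14, 3.14, 3.14].

INTERFACE

Orientations are given as [roll, pitch, yaw] about the fixed x, y, z axes, in that order (R = Rz(yaw) Ry(pitch) Rx(roll)).
In Python, from workcell import ctrl gives the robot as it stands. The module is installed in compiled form; this text tells all that it offers.
- The arm moves only by the tool play_rows, never from a script. Its argument "increments" is text: rows parted by semicolons, each of 7 numbers parted by spaces: the shift along the world's x, y, z in units of 40 mm (1.0 is 40 mm), then the turn, a rotation vector about the world's x, y, z in rad, then the opening, from 0 (shut) to 1 (fully open). A call has 1 to 10 rows; each row shifts and turns the commanded pose from where the row before left it; what a row does not reach is not made up. A row lasts 1/8 s, in which the tool goes at most 62.5 mm and 10.7 degrees, less where a joint would pass 70% of its speed; a pose out of reach is approached as far as the arm can. A call is refused whole if a number of a shift passes 1 or a number of a turn 0.188, either way. A call with a gripper value outside its range is refused whole. The fingers move at their own pace and stop on an object; "squeeze" is the grip in N (left out, the last holds). Time passes only in rows, so rows that do not move let the fingers close. It gives the time, the measured TCP pose, the force, the opening and the grip force at its end, in the units of the state.
- ctrl.get_obs(): the state, without advancing time (a new reading comes with each control period).
- ctrl.snapshot(name): name is "scene" or "side" or "wrist"; returns a dict with "img" (420x560x3 uint8, red, green, blue), "mtx" (3x3 intrinsics, pixels), "xyz" and "attitude" of the camera in the world; the wrist camera has in their place "tool_from_camera" (4x4, takes a point from camera to tool coordinates, whose origin is the TCP and whose axes are the flange's). Camera axes: x right, y down, z forward; pixel columns grow to the right and rows downward; lengths in m; the calibration is good to about 2 mm. The wrist camera is an equidistant fisheye: a pixel r from the principal point sees the ray r / f radians off the axis. A picture is of the moment at which its call begins: read the wrist's pose just before it. There is no depth.
- ctrl.hand_in(): hands the job in; it is judged then, once.
Trained networks look in a picture, given as the dict that the camera call returned (one of the last four; its "shot" number tells which), for a name from the list of things; names that differ only in an ending like _2 or _b are one class to them, and where a whole thing is asked for, a point or a joint stands for the part that bears it (a point fixed in the world has none). Each returns a list of dicts, best first, with "conf" (0 to 1); they miss things now and then, are a little off and sometimes report something else, mostly with a low value. They report only what shows in the picture. A call takes as long as a camera call. They do not tell look-alikes from the thing itself.
- ctrl.recognise(picture, query): "location" ([x, y, z] in m, in world coordinates, good to about 4 mm: the middle of the surface that is visible of it).
- ctrl.pinpoint(picture, query): "location" ([x, y, z] in m, in world coordinates, good to about 4 mm: a listed point, or the origin of a listed thing).
The state is a dict: "clock": time; "joint_pos": joint angles; "qd": joint speeds; "joint_efforts": joint torques, N m; "tool_pos": TCP position; "tool_rot": TCP orientation; "contact_force": force on the tool from outside, world axes, zero at the start; "ft_torque": the same for the moment, N m; "opening": opening from 0.0 (shut) to 1.0 (fully open); "gripper_force": force on a finger pad.
Only numpy, scipy, OpenCV 4.12 (cv2) and the standard library are available. Lean on these libraries where they do the work, as an engineer would, in place of code of your own. Each camera call takes 0.05 s, during which the arm holds its last target. There are 200 camera calls.

## Working session

There is one attempt and no reset: what is moved stays moved. The work goes in short steps, Python scripts to look and compute and a tool call to move; the robot and the scene stay as the last step left them, time stands still between calls to the robot, and variables do not carry over. Pictures are saved under pics/ and viewed, at most 10 in all, crops included, and the job is handed in when it is done.

Besides the shell and the picture viewer there is one more tool, called as a command line: name --argument value ..., lists and objects as JSON in quotes. play_rows: Moves the arm, as the interface text tells. Its arguments: {"type":"object","properties":{"increments":{"type":"string"},"squeeze":{"type":"number"}},"required":["increments"]}

```bash
mkdir -p pics; python3 - <<'E'
from workcell import ctrl
import cv2,numpy as np
np.set_printoptions(precision=4,suppress=True)
o=ctrl.get_obs();print({k:np.round(o[k],3) for k in o})
for n in ["scene","side"]:
    s=ctrl.snapshot(n);cv2.imwrite(f"pics/{n}0.png",s["img"][:,:,::-1])
    print(n,s["mtx"],s["xyz"],s["attitude"])
    for q in ["cartridge","spacer","cover","nest","pad","rack","cartridge_black","cartridge_blue","stamp","stapler","tape","cardbox","pencup","nest_floor","cartridge_mid"]:
        for f in ["pinpoint"]:
            r=getattr(ctrl,f)(s,q)
            print(q,[(np.round(d["location"],3).tolist(),round(d["conf"],2)) for d in r[:3]])
print(o["clock"],ctrl.get_obs()["clock"])
E
```

```text
{'clock': np.float64(0.0), 'joint_pos': array([ 1.093,  0.384,  0.016,  1.371, -0.006,  1.388, -0.046]), 'qd': array([-0.001, -0.003,  0.002,  0.   , -0.   , -0.001, -0.   ]), 'joint_efforts': array([ -0.001, -62.758,   0.844, -37.182,   0.016,   0.014,  -0.   ]), 'tool_pos': array([ 0.252, -0.572,  0.303]), 'tool_rot': array([-3.14 ,  0.   ,  0.415]), 'contact_force': array([ 0.121,  1.148, -0.751]), 'ft_torque': array([ 0.008, -0.069,  0.009]), 'gripper_force': np.float64(0.0), 'opening': np.float64(0.999)}
scene [[476.5941   0.     277.504 ]
 [  0.     476.5941 207.4546]
 [  0.       0.       1.    ]] [1.4772 0.3577 0.7398] [-2.1943  0.0128  1.9049]
cartridge [([0.562, -0.414, 0.0], 0.91), ([0.432, -0.415, 0.0], 0.75), ([0.528, -0.286, 0.01], 0.68)]
spacer [([0.476, 0.044, 0.001], 0.86)]
cover [([0.456, 0.272, 0.01], 0.61), ([0.447, -0.118, 0.001], 0.6), ([0.484, -0.291, 0.004], 0.48)]
nest [([0.457, 0.271, -0.001], 0.67)]
pad [([0.525, -0.287, 0.057], 0.66)]
rack [([0.481, -0.29, -0.0], 0.91)]
cartridge_black [([0.438, -0.307, 0.01], 0.76), ([0.456, 0.27, -0.002], 0.43)]
cartridg
[... 608 characters left out ...]
02], 0.73), ([0.436, -0.308, 0.007], 0.62), ([0.598, 0.493, -0.0], 0.31)]
cover [([0.448, -0.124, 0.0], 0.62)]
nest [([0.456, 0.27, 0.002], 0.95)]
pad [([0.641, -0.017, 0.005], 0.85)]
rack [([0.484, -0.288, 0.003], 0.58)]
cartridge_black [([0.441, -0.31, 0.007], 0.51)]
cartridge_blue [([0.484, -0.295, 0.006], 0.59)]
stamp [([0.663, -0.204, 0.001], 0.49)]
stapler [([0.665, 0.27, -0.002], 0.59)]
tape [([0.574, 0.142, 0.004], 0.7), ([0.661, -0.204, 0.0], 0.64)]
cardbox [([0.675, -0.358, 0.002], 0.56)]
pencup [([0.599, 0.496, 0.002], 0.94)]
nest_floor [([0.46, 0.267, 0.01], 0.71)]
cartridge_mid [([0.525, -0.281, 0.059], 0.8), ([0.432, -0.415, 0.036], 0.7), ([0.561, -0.412, 0.036], 0.38)]
0.0 1.6
```

View pics/scene0.png

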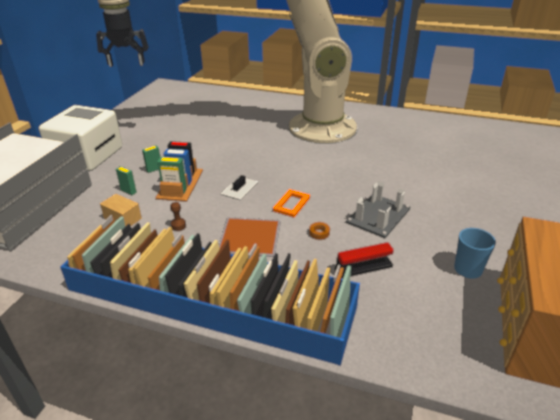

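View pics/side0.png

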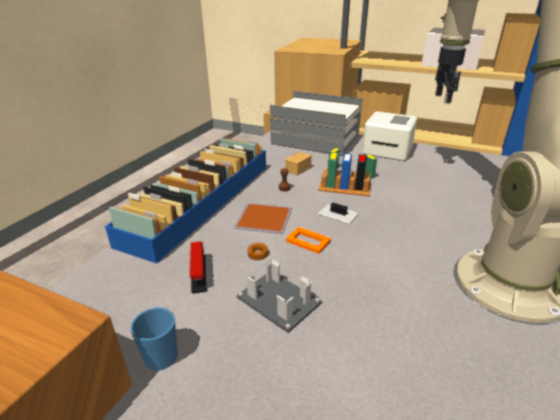

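Seen in scene0: the green candidates are the one in the sorter's front slot (172,173), and small loose ones at (151,159) and (126,181). The one in the sorter is the tallest, so it is the one meant. The spacer is at (291,202), the cover at (239,187), the nest at (378,213) and the pad at (250,235). side0 agrees, with the sorter at (345,175) and the green cartridge at (333,170). I'll check the choice close up with the wrist camera.

play_rows --increments "0.7 0.8 0 0 0 0 1;0.7 0.8 0 0 0 0 1;0.7 0.8 0 0 0 0 1;0.7 0.8 0 0 0 0 1;0.7 0.8 0 0 0 -0.05 1;0.7 0.8 0 0 0 -0.05 1;0.7 0.8 0 0 0 -0.05 1;0.7 0.8 0 0 0 0 1;0 0 0 0 0 0 1"

```text
clock: 2.72
tool_pos: [0.4787, -0.3119, 0.304]
tool_rot: [-3.14, -0.002, 0.272]
contact_force: [-0.2, 0.3, -0.3]
opening: 1.002
gripper_force: 0.0
```

```bash
cat > h.py <<'E'
from workcell import ctrl
import cv2,numpy as np,pickle
from scipy.spatial.transform import Rotation as Rn
np.set_printoptions(precision=4,suppress=True)
def shot(cam,name):
    o=ctrl.get_obs();s=ctrl.snapshot(cam)
    if cam=="wrist":
        T=np.eye(4);T[:3,:3]=Rn.from_euler("xyz",o["tool_rot"]).as_matrix();T[:3,3]=o["tool_pos"]
        C=T@np.array(s["tool_from_camera"])
    else:
        C=np.eye(4);C[:3,:3]=Rn.from_euler("xyz",s["attitude"]).as_matrix();C[:3,3]=s["xyz"]
    d=dict(cam=cam,K=np.array(s["mtx"]),C=C,img=s["img"],tool=(o["tool_pos"],o["tool_rot"]))
    pickle.dump(d,open(f"pics/{name}.pkl","wb"));cv2.imwrite(f"pics/{name}.png",s["img"][:,:,::-1])
    d["s"]=s;return d
def load(name): return pickle.load(open(f"pics/{name}.pkl","rb"))
def proj(d,P):
    P=np.atleast_2d(P);p=(P-d["C"][:3,3])@d["C"][:3,:3];K=d["K"]
    if d["cam"]=="wrist":
        r=np.hypot(p[:,0],p[:,1])+1e-12;th=np.arctan2(r,p[:,2]);q=p[:,:2]/r[:,None]*th[:,None]
    else:q=p[:,:2]/p[:,2:]
    return q*[K[0,0],K[1,1]]+K[:2,2]
def ray(d,uv):
    K=d["K"];q=(np.atleast_2d(uv)-K[:2,2])/[K[0,0],K[1,1]]
    if d["cam"]=="wrist":
        th=np.hypot(q[:,0],q[:,1])+1e-12;v=np.c_[q/th[:,None]*np.sin(th)[:,None],np.cos(th)]
    else: v=np.c_[q,np.ones(len(q))]
    return v@d["C"][:3,:3].T
def onz(d,uv,z):
    v=ray(d,uv);c=d["C"][:3,3];return c+v*((z-c[2])/v[:,2])[:,None]
def top(d,name,cx,cy,z,half=.1,ppm=2500):
    "rectified top view of plane z; pixel = ((x-cx+half), (cy+half-y))*ppm : right=+x up=+y"
    n=int(2*half*ppm);g=(np.arange(n)+.5)/ppm-half
    X,Y=np.meshgrid(cx+g,cy-g);uv=proj(d,np.c_[X.ravel(),Y.ravel(),np.full(X.size,z)]).astype(np.float32).reshape(n,n,2)
    m=cv2.remap(d["img"],uv[...,0],uv[...,1],cv2.INTER_LINEAR)
    if name:cv2.imwrite(f"pics/{name}.png",m[:,:,::-1])
    return m
def rect(d,cx,cy,z,sel,half=.08,ppm=2500):
    "min-area rectangle of pixels chosen by sel(hsv) on plane z"
    m=top(d,None,cx,cy,z,half,ppm);hsv=cv2.cvtColor(m,cv2.COLOR_RGB2HSV)
    k=sel(hsv).astype(np.uint8);k=cv2.morphologyEx(k,cv2.MORPH_OPEN,np.ones((5,5)))
    n,l,st,_=cv2.connectedComponentsWithStats(k)
    if n<2:return None
    i=1+np.argmax(st[1:,4]);c=max(cv2.findContours((l==i).astype(np.uint8),cv2.RETR_EXTERNAL,cv2.CHAIN_APPROX_NONE)[0],key=cv2.contourArea)
    r=cv2.minAreaRect(c);b=cv2.boxPoints(r)
    q=np.c_[cx-half+(b[:,0]+.5)/ppm,cy+half-(b[:,1]+.5)/ppm]
    e=q[1]-q[0],q[2]-q[1];L=max(e,key=np.linalg.norm);S=min(e,key=np.linalg.norm)
    yaw=(np.arctan2(L[1],L[0])+np.pi/2)%np.pi-np.pi/2
    return q.mean(0),np.linalg.norm(L),np.linalg.norm(S),yaw,cv2.contourArea(c)/ppm**2
E
python3 - <<'E'
from h import *
d=shot("wrist","w0");o=ctrl.get_obs();print(d["tool"],o["clock"],d["K"],d["s"]["tool_from_camera"],d["C"])
E
```

```text
(array([ 0.4787, -0.3119,  0.304 ]), array([-3.1404, -0.0018,  0.2721])) 2.775 [[325.1923   0.     278.6306]
 [  0.     325.1923 211.5519]
 [  0.       0.       1.    ]] [[-0.0007 -0.9605 -0.2784  0.0709]
 [ 1.     -0.0004 -0.0012  0.0002]
 [ 0.0011 -0.2784  0.9605 -0.0696]
 [ 0.      0.      0.      1.    ]] [[ 0.2681 -0.9256 -0.2672  0.547 ]
 [-0.9634 -0.2583 -0.072  -0.2931]
 [-0.0023  0.2767 -0.9609  0.3737]
 [ 0.      0.      0.      1.    ]]
```

View pics/w0.png

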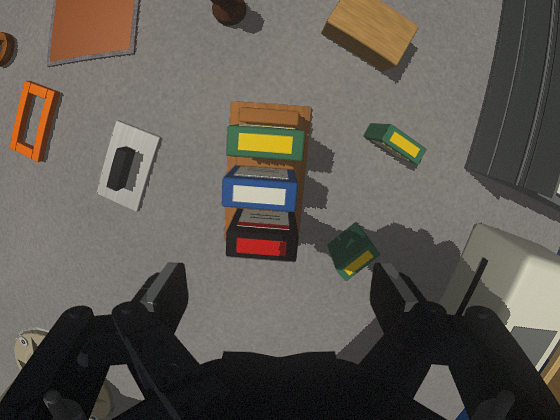

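w0 shows the sorter from above. The green cartridge with the yellow tab is at (265,141), in the farthest slot with free space beyond it. The loose green ones at (395,142) and (353,250) are clearly smaller. The cover is at (128,165), the spacer at (35,120) and the pad at (93,30).

```bash
python3 - <<'E'
from h import *
w=load("w0")
C=lambda lo,hi:(lambda h:cv2.inRange(h,np.array(lo),np.array(hi))>0)
yel=C((20,120,120),(35,255,255));grn=C((50,60,30),(90,255,200));org=C((3,200,150),(16,255,255));blk=C((0,0,0),(180,255,60))
red=C((0,180,120),(8,255,255));wht=C((0,0,150),(180,40,255))
p=lambda n,r:print(n,None if r is None else [np.round(x,4).tolist() for x in r])
for z in (.10,.108,.111): p(f"tab {z}",rect(w,.525,-.285,z,yel,.05))
for z in (.10,.108): p(f"grn {z}",rect(w,.525,-.285,z,grn,.05))
p("blue tab",rect(w,.483,-.295,.108,C((90,0,200),(180,60,255)),.03))
p("red tab",rect(w,.438,-.308,.108,red,.04))
p("spacer .014",rect(w,.478,.043,.014,org,.08))
p("bar .032",rect(w,.447,-.121,.032,blk,.05))
p("cover .006",rect(w,.447,-.121,.006,wht,.1))
p("pad",rect(w,.641,-.017,.004,C((3,80,60),(14,255,200)),.12))
# colour picks
h=cv2.cvtColor(w["img"],cv2.COLOR_RGB2HSV)
for n,(u,v) in dict(tab=(265,141),green=(240,140),cover=(115,185),spacer=(18,120),pad=(93,20),desk=(180,80),bar=(124,170)).items(): print(n,h[v,u])
# triangulate mid/tab via scene: project predicted points
for n in ["scene","side"]:
    pass
E
```

```text
tab 0.1 [[0.525600016117096, -0.28630000352859497], 0.04580000042915344, 0.015200000256299973, -1.3808000087738037, 0.0007]
tab 0.108 [[0.526199996471405, -0.2865000069141388], 0.04439999908208847, 0.014800000004470348, -1.3808000087738037, 0.0006]
tab 0.111 [[0.5264999866485596, -0.2865000069141388], 0.04390000179409981, 0.014499999582767487, -1.381600022315979, 0.0006]
grn 0.1 [[0.5260999798774719, -0.28630000352859497], 0.06469999998807907, 0.026599999517202377, -1.3808000087738037, 0.0016]
grn 0.108 [[0.5268999934196472, -0.2863999903202057], 0.06279999762773514, 0.026000000536441803, -1.3808000087738037, 0.0015]
blue tab None
red tab [[0.4372999966144562, -0.30410000681877136], 0.039000000804662704, 0.014100000262260437, -1.37909996509552, 0.0005]
spacer .014 [[0.4805000126361847, 0.04050000011920929], 0.09910000115633011, 0.06289999932050705, -0.14339999854564667, 0.006]
bar .032 [[0.4526999890804291, -0.12929999828338623], 0.05400000140070915, 0.02419999986886978, -0.13040000200271606, 0.0012]
cover .006 [[0.44999998807907104, -0.12300000339746475], 0.09839999675750732, 0.06239999830722809, -0.13429999351501465, 0.006]
pad [[0.6218000054359436, -0.020600000396370888], 0.12919999659061432, 0.09149999916553497, -1.3451999425888062, 0.0099]
tab [ 25 212 215]
green [ 25 208 215]
cover [15 12 43]
spacer [ 12 220 213]
pad [ 10 163 150]
desk [  9  15 120]
bar [ 8 23 44]
```

play_rows --increments "0.38 0.16 -0.42 0 0 -0.041 1;0.38 0.16 -0.42 0 0 -0.041 1;0.38 0.15 -0.42 -0.026 0.135 0 1;0.38 0.15 -0.42 -0.026 0.135 0 1;0.38 0.15 -0.42 -0.026 0.135 0 1;0 0 0 -0.026 0.135 0 1;0 0 0 0 0 0 1;0 0 0 0 0 0 1"

```text
clock: 3.78
tool_pos: [0.5515, -0.2866, 0.2203]
tool_rot: [3.136, 0.547, 0.179]
contact_force: [-0.0, -1.0, 0.2]
opening: 1.002
gripper_force: 0.0
```

```bash
python3 - <<'E'
from h import *
w=shot("wrist","w1");o=ctrl.get_obs();print(w["tool"],o["joint_pos"],o["clock"])
C=lambda lo,hi:(lambda h:cv2.inRange(h,np.array(lo),np.array(hi))>0)
yel=C((20,120,120),(35,255,255))
for z in (.10,.106,.112): print(z,rect(w,.525,-.285,z,yel,.06),rect(load("w0"),.525,-.285,z,yel,.05)[:1])
E
```

```text
(array([ 0.5515, -0.2866,  0.2203]), array([3.1356, 0.5471, 0.1789])) [ 0.3636  0.7222 -0.092   1.1299  0.3053  1.7833 -1.1219] 3.825
0.1 (array([ 0.519 , -0.2877], dtype=float32), np.float32(0.046365794), np.float32(0.014896329), np.float32(-1.3808085), 0.000626) (array([ 0.5256, -0.2863], dtype=float32),)
0.106 (array([ 0.5244, -0.287 ], dtype=float32), np.float32(0.04432782), np.float32(0.014275017), np.float32(-1.3909423), 0.00057152) (array([ 0.5261, -0.2864], dtype=float32),)
0.112 (array([ 0.5298, -0.2861], dtype=float32), np.float32(0.042536058), np.float32(0.013707684), np.float32(-1.387685), 0.00052352) (array([ 0.5265, -0.2866], dtype=float32),)
```

play_rows --increments "0.06 0.13 0 0 0 0.011 1;0 0 -0.57 0 0 0 1;0 0 -0.57 0 0 0 1;0 0 -0.57 0 0 0 1;0 0 -0.57 0 0 0 1;0 0 0 0 0 0 1;0 0 0 0 0 0 1"

```text
clock: 4.7
tool_pos: [0.5546, -0.2801, 0.1293]
tool_rot: [3.137, 0.549, 0.192]
contact_force: [-0.6, -0.3, 0.2]
opening: 1.006
gripper_force: 0.0
```

play_rows --increments "0 0 0 0 0 0 0.5;0 0 0 0 0 0 0.5;0 0 0 0 0 0 0.5;0 0 0 0 0 0 0.5;0 0 0 0 0 0 0.5" --squeeze 60

```text
clock: 5.32
tool_pos: [0.5549, -0.2801, 0.1299]
tool_rot: [3.136, 0.548, 0.192]
contact_force: [1.5, -0.4, 5.6]
opening: 0.744
gripper_force: 66.4
```

play_rows --increments "0 0 0.6 0 0 0 0.5;0 0 0.7 0 0 0 0.5;0 0 0.7 0 0 0 0.5;0 0 0.6 0 0 0 0.5;0.1 0.79 0 0.031 -0.16 0 0.5;0.1 0.79 0 0.031 -0.16 0 0.5;0.1 0.79 0 0.031 -0.16 0 0.5;0.1 0.79 0 0.031 -0.16 0 0.5;0.1 0.79 0 0.031 -0.16 0 0.5;0.1 0.79 0 0.031 -0.16 0 0.5"

```text
clock: 6.58
tool_pos: [0.578, -0.0894, 0.2331]
tool_rot: [3.135, -0.433, 0.192]
contact_force: [0.9, 1.1, -2.1]
opening: 0.741
gripper_force: 66.2
```

play_rows --increments "0.1 0.79 -0.6 0.031 -0.16 0 0.5;0.1 0.79 -0.6 0.031 -0.16 0 0.5;0 0 -0.6 0 0 0 0.5;0 0 -0.6 0 0 0 0.5;0 0 0 0 0 0 0.5;0 0 0 0 0 0 0.5"

```text
clock: 7.32
tool_pos: [0.5883, -0.0306, 0.1444]
tool_rot: [-3.133, -0.719, 0.198]
contact_force: [0.7, 0.2, -1.3]
opening: 0.739
gripper_force: 66.5
```

```bash
python3 - <<'E'
from h import *
d=shot("side","s1");o=ctrl.get_obs();print(d["tool"],o["joint_pos"],o["clock"])
i=d["img"][130:270,170:360];cv2.imwrite("pics/s1c.png",cv2.resize(i,None,fx=4,fy=4,interpolation=2)[:,:,::-1])
E
```

```text
(array([ 0.5883, -0.0306,  0.1444]), array([-3.1329, -0.7191,  0.1977])) [ 0.68    0.2678 -0.6379  2.1591 -0.6297  0.0934 -0.6451] 7.375
```

View pics/s1c.png

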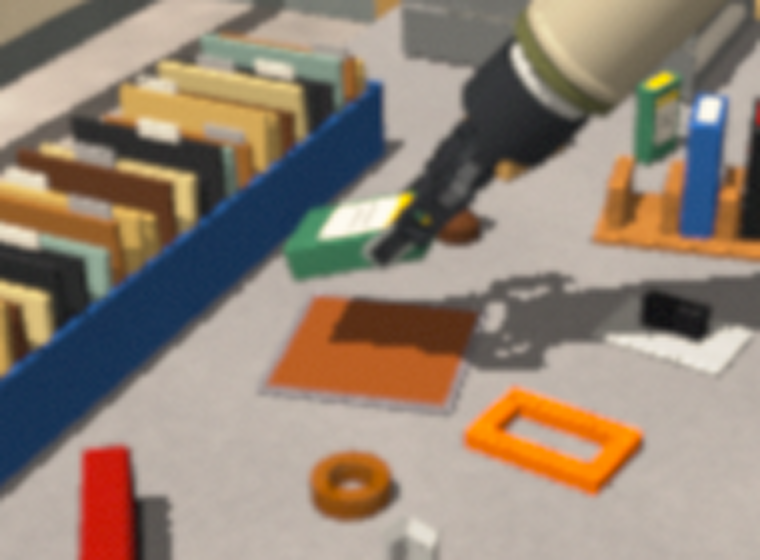

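play_rows --increments "0.1 0.05 -0.35 0 0 0 0.5;0.1 0.05 -0.35 0 0 0 0.5;0 0 -0.35 0 0 0 0.5;0 0 -0.3 0 0 0 0.5;0 0 0 0 0 0 0.5;0 0 0 0 0 0 0.5"

```text
clock: 8.12
tool_pos: [0.5994, -0.029, 0.1028]
tool_rot: [-3.127, -0.705, 0.199]
contact_force: [0.4, -0.4, -1.6]
opening: 0.742
gripper_force: 67.2
```

play_rows --increments "0 0 -0.25 0 0 0 0.5;0 0 -0.25 0 0 0 0.5;0 0 -0.2 0 0 0 0.5;0 0 0 0 0 0 0.5"

```text
clock: 8.62
tool_pos: [0.6036, -0.0329, 0.0845]
tool_rot: [-3.115, -0.687, 0.194]
contact_force: [0.3, 0.4, -1.4]
opening: 0.74
gripper_force: 67.6
```

```bash
python3 - <<'E'
from h import *
o=ctrl.get_obs();print(o["joint_pos"],o["tool_pos"],o["tool_rot"],o["contact_force"])
E
```

```text
[ 0.6116  0.4238 -0.5754  2.1292 -1.4332  0.0174  0.2134] [ 0.6036 -0.0329  0.0845] [-3.1154 -0.6868  0.1936] [ 0.3063  0.418  -1.3908]
```

play_rows --increments "0 0 0.3 -0.014 0.075 0 0.5;0 0 0.2 -0.014 0.075 0 0.5;0 0 0 0 0 0 0.5"

```text
clock: 9.0
tool_pos: [0.6063, -0.0301, 0.0797]
tool_rot: [-3.117, -0.627, 0.209]
contact_force: [2.2, -2.1, 3.9]
opening: 0.744
gripper_force: 67.6
```

```bash
python3 - <<'E'
from h import *
o=ctrl.get_obs();print(o["joint_pos"],o["tool_pos"],o["tool_rot"],o["contact_force"])
E
```

```text
[ 0.1844  0.3745 -0.1066  2.1062 -1.1862  0.1756 -0.126 ] [ 0.6063 -0.0301  0.0797] [-3.117 -0.627  0.209] [ 2.1939 -2.112   3.9064]
```

play_rows --increments "0 0 0 0 0 0 0.5;0 0 0 0 0 0 0.5"

```text
clock: 9.25
tool_pos: [0.6058, -0.0304, 0.0794]
tool_rot: [-3.113, -0.628, 0.206]
contact_force: [4.4, 1.5, 6.6]
opening: 0.743
gripper_force: 67.5
```

```bash
python3 - <<'E'
from h import *
d=shot("side","s2");o=ctrl.get_obs();print(o["joint_pos"],o["contact_force"],o["clock"])
i=d["img"][150:250,210:350];cv2.imwrite("pics/s2c.png",cv2.resize(i,None,fx=5,fy=5,interpolation=2)[:,:,::-1])
E
```

```text
[ 0.1994  0.3756 -0.1204  2.1066 -1.1895  0.175  -0.1208] [2.705  1.1632 5.6419] 9.3
```

View pics/s2c.png

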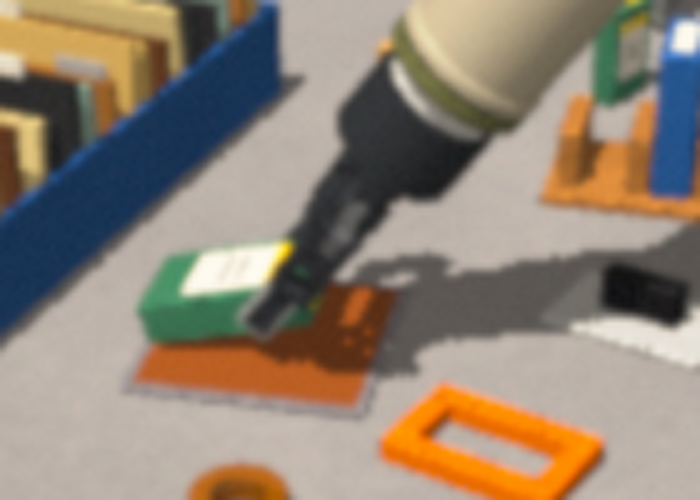

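play_rows --increments "0 0 0 0 0 0 0.85;0 0 0 0 0 0 1;0 0 0 0 0 0 1;-0.3 -0.06 0.45 0 0 0 1;-0.4 -0.08 0.6 -0.02 0.1 0 1;-0.4 -0.08 0.8 -0.03 0.15 0 1;0 0 0.8 -0.03 0.15 0 1;0 0 0.8 -0.03 0.15 0 1;0.4 0 0.8 -0.01 0.07 0 1;0 0 0 0 0 0 1"

```text
clock: 10.55
tool_pos: [0.5929, -0.0298, 0.2321]
tool_rot: [-3.084, -0.089, 0.217]
contact_force: [-0.4, -0.2, -0.2]
opening: 1.002
gripper_force: 0.0
```

```bash
python3 - <<'E'
from h import *
d=shot("wrist","w2");o=ctrl.get_obs();print(d["tool"],o["joint_pos"],o["clock"])
C=lambda lo,hi:(lambda h:cv2.inRange(h,np.array(lo),np.array(hi))>0)
grn=C((50,60,30),(90,255,200));org=C((3,200,150),(16,255,255));cream=C((15,10,150),(35,120,255))
for z in (.026,.03): print(rect(d,.65,-.02,z,grn,.1))
print(rect(d,.65,-.02,.03,cream,.1));print(rect(d,.478,.043,.014,org,.08))
E
```

```text
(array([ 0.5929, -0.0298,  0.2321]), array([-3.0843, -0.0894,  0.2173])) [-0.3747  0.3439  0.5164  1.6463 -0.2756  1.1428 -1.1326] 10.6
(array([ 0.6556, -0.0171], dtype=float32), np.float32(0.10016016), np.float32(0.06370579), np.float32(0.21687365), 0.00625816)
(array([ 0.6556, -0.0171], dtype=float32), np.float32(0.09864248), np.float32(0.06271697), np.float32(0.21535766), 0.0060824)
(array([ 0.655 , -0.0172], dtype=float32), np.float32(0.04894127), np.float32(0.04810046), np.float32(0.21687376), 0.00229368)
(array([0.477 , 0.0168], dtype=float32), np.float32(0.099051185), np.float32(0.013852152), np.float32(-0.141132), 0.00121528)
```

View pics/w2.png

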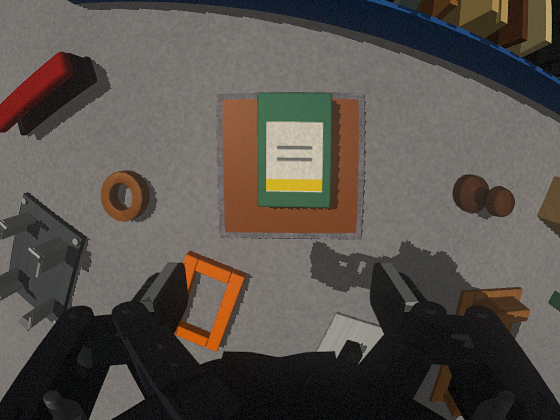

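w2 shows the cartridge flat on the pad at (295,150), label up with the tab toward the robot. Next I look at the nest before regrasping.

play_rows --increments "-0.45 0.82 0.15 -0.038 0.037 0 1;-0.45 0.82 0.15 -0.038 0.037 0 1;-0.45 0.82 0.15 0 0 0 1;-0.45 0.82 0.15 0 0 0 1;-0.45 0.82 0.15 0 0 0 1;-0.45 0.82 0.15 0 0 0 1;-0.45 0.82 0.15 0 0 0 1;-0.45 0.82 0.15 0 0 0 1;-0.4 0.7 0 0 0 0 1;0 0 0 0 0 0 1"

```text
clock: 11.85
tool_pos: [0.4279, 0.2618, 0.2763]
tool_rot: [-3.141, 0.005, 0.223]
contact_force: [-0.2, -0.8, -0.9]
opening: 1.001
gripper_force: 0.0
```

```bash
python3 - <<'E'
from h import *
d=shot("wrist","w3");o=ctrl.get_obs();print(d["tool"],o["joint_pos"],o["clock"])
C=lambda lo,hi:(lambda h:cv2.inRange(h,np.array(lo),np.array(hi))>0)
a=top(d,None,.457,.27,.010,.1,2000);b=top(d,None,.457,.27,.056,.1,2000);cv2.imwrite("pics/n3.png",np.hstack([a,b])[:,:,::-1])
E
```

```text
(array([0.4279, 0.2618, 0.2763]), array([-3.141 ,  0.0054,  0.223 ])) [-0.9116  0.1342  0.3363  1.7543 -0.0479  1.2655 -1.914 ] 11.9
```

View pics/n3.png

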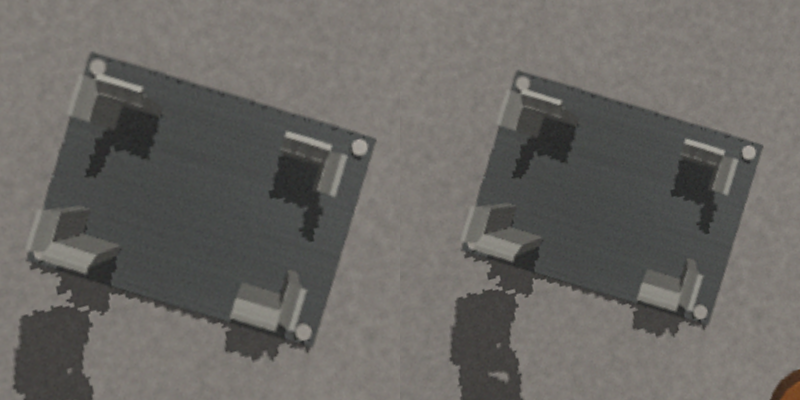

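n3 is the rectified nest: base corners at about (92,52), (376,138), (308,352) and (27,258), yaw about −0.29, and all four angles standing. I'll fit the base outline.

```bash
cat >> h.py <<'E'
from scipy.optimize import least_squares
def fitrect(d,x,y,yaw,L,W,z,search=.006,gate=.12,n=60,lo=.1,hi=.9,sgn=0,scale=False):
    "fit an L x W rectangle outline on plane z by grey edges; sgn=+1 darker inside"
    g=cv2.GaussianBlur(cv2.cvtColor(d["img"],cv2.COLOR_RGB2GRAY),(3,3),0).astype(np.float32)
    p=np.array([x,y,yaw])
    for it in range(4):
        s=search if it<2 else search/2
        c,sn=np.cos(p[2]),np.sin(p[2]);R=np.array([[c,-sn],[sn,c]]);obs=[];t=np.linspace(lo,hi,n)-.5;o=np.linspace(-s,s,61)
        for k,(nx,ny) in enumerate([(1,0),(-1,0),(0,1),(0,-1)]):
            base=np.c_[np.full(n,nx*L/2),t*W] if nx else np.c_[t*L,np.full(n,ny*W/2)]
            P=(base[:,None]+o[None,:,None]*np.array([nx,ny]))@R.T+p[:2]
            uv=proj(d,np.c_[P.reshape(-1,2),np.full(P.size//2,z)]).astype(np.float32).reshape(n,61,2)
            D=np.gradient(cv2.remap(g,uv[...,0],uv[...,1],cv2.INTER_LINEAR),axis=1)
            D=D*sgn if sgn else abs(D);j=D.argmax(1);ok=(D.max(1)>1.0)&(j>0)&(j<60)
            for i in np.where(ok)[0]: obs.append((k,base[i,0],base[i,1],o[j[i]]))
        obs=np.array(obs);N=np.array([(1,0),(-1,0),(0,1),(0,-1)])[obs[:,0].astype(int)]
        f=lambda q:N[:,0]*q[0]+N[:,1]*q[1]+q[2]*(N[:,1]*obs[:,1]-N[:,0]*obs[:,2])-obs[:,3]
        q=least_squares(f,[0,0,0],loss="cauchy",f_scale=.0005).x
        p=p+np.r_[R@q[:2],q[2]]
    return p,[(int((obs[:,0]==k).sum()),round(float(np.median(-f(q)[obs[:,0]==k]))*1e3,2)) for k in range(4)]
E
python3 - <<'E'
from h import *
d=load("w3")
for z in (.008,.010,.012): print(z,fitrect(d,.4565,.270,-.294,.150,.110,z,sgn=1))
w=load("w2")
print(fitrect(w,.6556,-.0171,.217,.1,.064,.030))
w=load("w0")
print("spacer",fitrect(w,.4805,.0405,-.143,.1,.064,.014),"cover",fitrect(w,.45,-.123,-.134,.1,.064,.006))
E
```

```text
0.008 (array([ 0.4577,  0.2701, -0.2968]), [(60, 0.17), (60, 0.17), (60, 0.09), (30, 2.41)])
0.01 (array([ 0.4578,  0.2698, -0.296 ]), [(60, -0.23), (60, -0.35), (60, 0.12), (41, 1.67)])
0.012 (array([ 0.4577,  0.2696, -0.2963]), [(60, -0.42), (60, -0.97), (60, 0.19), (38, 1.0)])
(array([ 0.6553, -0.0159,  0.2209]), [(60, -0.01), (54, -0.94), (3, -1.27), (60, -0.03)])
spacer (array([ 0.4795,  0.0415, -0.1448]), [(50, 0.05), (0, nan), (0, nan), (60, -0.05)]) cover (array([ 0.4495, -0.123 , -0.1368]), [(60, -0.37), (60, -1.31), (59, -0.9), (60, -0.32)])
  return _methods._mean(a, axis=axis, dtype=dtype,
  ret = ret.dtype.type(ret / rcount)
```

play_rows --increments "0.63 -0.775 -0.2 0 0 0 1;0.63 -0.775 -0.2 0 0 0 1;0.63 -0.775 -0.2 0 0 0 1;0.63 -0.775 -0.2 0 0 0 1;0.63 -0.775 -0.2 0 0 0 1;0.63 -0.775 -0.2 0 0 0 1;0.63 -0.775 -0.3 0 0 0 1;0.63 -0.775 -0.3 0 0 0 1;0.65 -0.775 -0.4 0 0 0 1;0 0 0 0 0 0 1"

```text
clock: 13.15
tool_pos: [0.6573, -0.0254, 0.187]
tool_rot: [3.139, 0.007, 0.21]
contact_force: [0.3, -0.3, 0.5]
opening: 0.998
gripper_force: 0.0
```

```bash
python3 - <<'E'
from h import *
d=shot("wrist","w4");o=ctrl.get_obs();print(d["tool"],o["joint_pos"],o["clock"])
C=lambda lo,hi:(lambda h:cv2.inRange(h,np.array(lo),np.array(hi))>0)
grn=C((45,60,20),(95,255,200))
for z in (.026,.03): print(rect(d,.655,-.017,z,lambda h:grn(h)|C((15,10,150),(35,255,255))(h),.08))
print(fitrect(d,.6556,-.0171,.217,.1,.064,.030,lo=.05,hi=.75))
E
```

```text
(array([ 0.6573, -0.0254,  0.187 ]), array([3.1392, 0.0073, 0.2103])) [-0.35    0.5665  0.4937  1.4389 -0.2724  1.2104 -1.1822] 13.2
(array([ 0.6559, -0.0169], dtype=float32), np.float32(0.10217949), np.float32(0.06412144), np.float32(0.21550596), 0.0051956)
(array([ 0.6572, -0.0169], dtype=float32), np.float32(0.100333065), np.float32(0.06310245), np.float32(0.21608508), 0.0049888)
(array([ 0.6573, -0.0154,  0.2124]), [(60, 0.22), (38, 1.02), (0, nan), (43, 0.0)])
  return _methods._mean(a, axis=axis, dtype=dtype,
  ret = ret.dtype.type(ret / rcount)
```

play_rows --increments "-0.03 0.21 -0.3 0 0 0.007 1;0 0 -0.6 0 0 0 1;0 0 -0.6 0 0 0 1;0 0 -0.6 0 0 0 1;0 0 -0.35 0 0 0 1;0 0 -0.17 0 0 0 1;0 0 0 0 0 0 1;0 0 0 0 0 0 1" --squeeze 50

```text
clock: 14.2
tool_pos: [0.6574, -0.0108, 0.0861]
tool_rot: [3.141, 0.001, 0.225]
contact_force: [-0.4, 0.4, 0.8]
opening: 0.997
gripper_force: 0.0
```

play_rows --increments "-0.03 -0.15 -0.1 0 0 -0.008 1;0 0 0 0 0 0 1;0 0 0 0 0 0 0.5;0 0 0 0 0 0 0.5;0 0 0 0 0 0 0.5;0 0 0 0 0 0 0.5;0 0 0 0 0 0 0.5"

```text
clock: 15.08
tool_pos: [0.6559, -0.0168, 0.0815]
tool_rot: [-3.142, 0.002, 0.217]
contact_force: [-0.2, -0.0, 5.0]
opening: 0.728
gripper_force: 56.9
```

play_rows --increments "0 0 0.7 0 0 0 0.5;-0.1 0.15 0.8 0 0 -0.03 0.5;-0.6 0.88 0.6 0 0 -0.06 0.5;-0.6 0.88 0 0 0 -0.06 0.5;-0.6 0.88 0 0 0 -0.06 0.5;-0.6 0.88 0 0 0 -0.06 0.5;-0.6 0.88 0 0 0 -0.06 0.5;-0.6 0.88 0 0 0 -0.06 0.5;-0.6 0.88 0 0 0 -0.06 0.5;-0.5 0.7 0 0 0 -0.06 0.5"

```text
clock: 16.32
tool_pos: [0.4619, 0.2652, 0.1644]
tool_rot: [3.141, 0.004, -0.294]
contact_force: [0.4, 0.9, -2.2]
opening: 0.735
gripper_force: 56.2
```

play_rows --increments "-0.15 0.15 0 0 0 0 0.5;0 0 0 0 0 0 0.5;0 0 0 0 0 0 0.5"

```text
clock: 16.7
tool_pos: [0.4584, 0.2682, 0.165]
tool_rot: [3.141, 0.002, -0.295]
contact_force: [0.1, -0.4, -0.9]
opening: 0.737
gripper_force: 56.2
```

```bash
python3 - <<'E'
from h import *
d=shot("wrist","w5");o=ctrl.get_obs();print(d["tool"],o["joint_pos"],o["clock"])
E
```

```text
(array([0.4584, 0.2682, 0.165 ]), array([ 3.1412,  0.0024, -0.295 ])) [-1.0278  0.3249  0.5278  1.8273 -0.1892  1.0409 -2.2924] 16.75
```

View pics/w5.png

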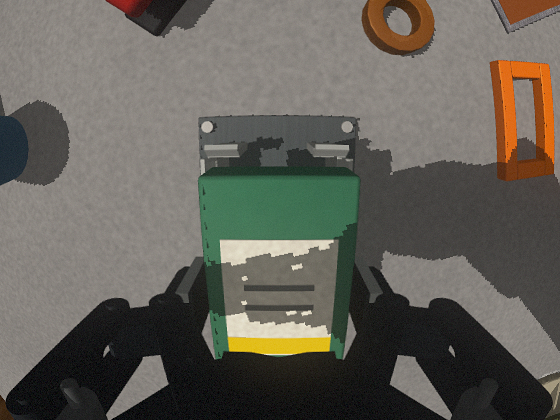

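```bash
cat >> h.py <<'E'
def edge(d,x,y,yaw,z,axis,at,span,s=.006,n=40,sgn=0):
    "edge position along local axis (0:x,1:y) near 'at', sampled over span of other axis; local frame (x,y,yaw)"
    g=cv2.GaussianBlur(cv2.cvtColor(d["img"],cv2.COLOR_RGB2GRAY),(3,3),0).astype(np.float32)
    t=np.linspace(*span,n);o=np.linspace(-s,s,81);P=np.zeros((n,81,2))
    P[...,axis]=at+o;P[...,1-axis]=t[:,None]
    c,sn=np.cos(yaw),np.sin(yaw);P=P@np.array([[c,sn],[-sn,c]])+[x,y]
    uv=proj(d,np.c_[P.reshape(-1,2),np.full(n*81,z)]).astype(np.float32).reshape(n,81,2)
    D=np.gradient(cv2.remap(g,uv[...,0],uv[...,1],cv2.INTER_LINEAR),axis=1);D=D*sgn if sgn else abs(D)
    e=at+o[D.argmax(1)];m=np.median(e);k=abs(e-m)<.0015
    return round(float(e[k].mean())*1e3,2),round(float(np.polyfit(t[k],e[k],1)[0]),4),int(k.sum())
E
python3 - <<'E'
from h import *
d=load("w5");x,y,yaw=.4584,.2682,-.295
for z in (.0,.01): print("nest z",z,"far",edge(d,x,y,yaw,z,0,.075,(-.045,.045),sgn=1),"yL",edge(d,x,y,yaw,z,1,.055,(.058,.072),sgn=1),"yR",edge(d,x,y,yaw,z,1,-.055,(.058,.072),sgn=-1))
for z in (.1105,.1135): print("cart",z,"far",edge(d,x,y,yaw,z,0,.05,(-.025,.025)),"yL",edge(d,x,y,yaw,z,1,.032,(.0,.045)),"yR",edge(d,x,y,yaw,z,1,-.032,(.0,.045)))
print("w3",[ (edge(load("w3"),.4578,.2698,-.296,.01,1,s*.055,(-.04,.072),sgn=s)) for s in (1,-1)],[ (edge(load("w3"),.4578,.2698,-.296,.01,0,s*.075,(-.04,.04),sgn=s)) for s in (1,-1)])
E
```

```text
nest z 0.0 far (74.4, -0.0011, 40) yL (58.59, 0.0097, 23) yR (-57.52, 0.0661, 39)
nest z 0.01 far (74.18, 0.0003, 40) yL (56.11, 0.034, 38) yR (-55.16, 0.0613, 40)
cart 0.1105 far (49.43, 0.0, 28) yL (32.38, -0.0033, 27) yR (-31.68, 0.0405, 27)
cart 0.1135 far (49.98, 0.0004, 28) yL (31.6, -0.0023, 26) yR (-31.01, 0.0385, 28)
w3 [(55.12, -0.0005, 40), (-56.37, 0.012, 32)] [(74.76, -0.0006, 40), (-74.76, 0.0017, 40)]
```

Held over the nest, w5 shows the cartridge's far edge at row 177 and the nest's front corners at (199,119) and (358,117). The two are aligned to about 0.3 mm, so I insert.

play_rows --increments "0 0 -0.3 0 0 0 0.5;0 0 -0.3 0 0 0 0.5;0 0 -0.3 0 0 0 0.5;0 0 -0.1 0 0 0 0.5;0 0 0 0 0 0 0.5"

```text
clock: 17.38
tool_pos: [0.4575, 0.2695, 0.1247]
tool_rot: [3.141, 0.003, -0.293]
contact_force: [-0.6, 0.2, -1.7]
opening: 0.736
gripper_force: 56.2
```

play_rows --increments "0.02 -0.028 0 0 0 -0.002 0.5;0 0 -0.2 0 0 0 0.5;0 0 -0.25 0 0 0 0.5;0 0 -0.25 0 0 0 0.5;0 0 -0.13 0 0 0 0.5;0 0 0 0 0 0 0.5;0 0 0 0 0 0 0.5"

```text
clock: 18.25
tool_pos: [0.4587, 0.2685, 0.0921]
tool_rot: [-3.141, 0.003, -0.295]
contact_force: [-1.0, 0.4, -2.1]
opening: 0.735
gripper_force: 56.2
```

play_rows --increments "0 0 -0.06 0 0 0 0.5;0 0 -0.05 0 0 0 0.5;0 0 0 0 0 0 0.5"

```text
clock: 18.62
tool_pos: [0.4585, 0.2685, 0.0875]
tool_rot: [-3.141, 0.003, -0.295]
contact_force: [0.8, -0.7, -1.8]
opening: 0.732
gripper_force: 56.3
```

play_rows --increments "0 0 -0.03 0 0 0 0.5;0 0 0 0 0 0 0.9;0 0 0 0 0 0 1;0 0 0 0 0 0 1;0 0 0.5 0 0 0 1;0 0 0.8 0 0 0 1;0 0 0.8 0 0 0 1;0 0 0.8 0 0 0 1;0 0 0.8 0 0 0 1;0 0 0 0 0 0 1"

```text
clock: 19.88
tool_pos: [0.4596, 0.269, 0.2369]
tool_rot: [-3.137, 0.0, -0.295]
contact_force: [0.1, 0.5, -0.2]
opening: 0.999
gripper_force: 0.0
```

```bash
python3 - <<'E'
from h import *
d=shot("wrist","w6");o=ctrl.get_obs();print(d["tool"],o["joint_pos"],o["clock"])
C=lambda lo,hi:(lambda h:cv2.inRange(h,np.array(lo),np.array(hi))>0)
x,y,yaw=.4583,.2684,-.295
print("nest",fitrect(d,x,y,yaw,.15,.11,.01,sgn=1))
for z in (.034,.036,.038):print("cart",z,rect(d,x,y,z,lambda h:C((45,60,20),(95,255,220))(h)|C((15,30,150),(35,255,255))(h),.08),fitrect(d,x,y,yaw,.1,.064,z,search=.004,lo=.35,hi=.65))
cv2.imwrite("pics/n6.png",top(d,None,x,y,.036,.1,2800)[:,:,::-1])
E
```

```text
(array([0.4596, 0.269 , 0.2369]), array([-3.1372,  0.0003, -0.2954])) [-1.0543  0.2466  0.5496  1.7481 -0.1411  1.1852 -2.3309] 19.925
nest (array([ 0.4581,  0.2694, -0.2954]), [(60, -0.53), (56, -0.59), (60, 0.19), (27, 1.64)])
cart 0.034 (array([0.4593, 0.2687], dtype=float32), np.float32(0.10151394), np.float32(0.06397082), np.float32(-0.2972325), 0.00538992) (array([ 0.4582,  0.2701, -0.2922]), [(60, 0.01), (0, nan), (0, nan), (10, 0.02)])
cart 0.036 (array([0.4598, 0.2685], dtype=float32), np.float32(0.10071803), np.float32(0.063471206), np.float32(-0.2972324), 0.00530768) (array([ 0.4584,  0.2704, -0.2896]), [(60, -0.03), (0, nan), (0, nan), (12, -0.03)])
cart 0.038 (array([0.4603, 0.2683], dtype=float32), np.float32(0.10003534), np.float32(0.06312082), np.float32(-0.2974726), 0.005294) (array([ 0.4587,  0.2707, -0.2933]), [(60, -0.05), (0, nan), (0, nan), (12, -0.16)])
  return _methods._mean(a, axis=axis, dtype=dtype,
  ret = ret.dtype.type(ret / rcount)
```

View pics/n6.png

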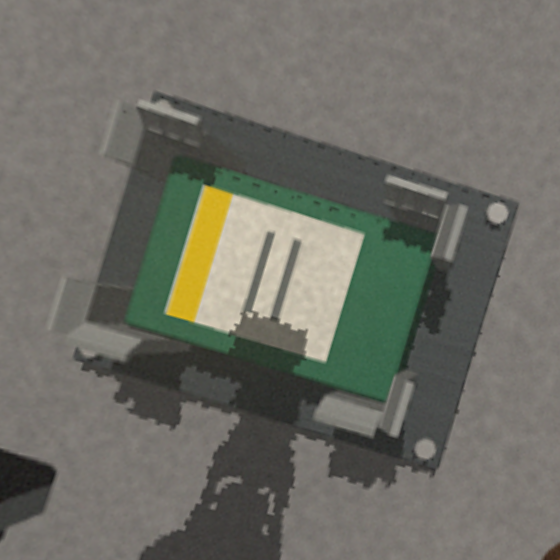

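n6 shows the green cartridge flat in the nest, label up, square between the four angles. Next is the spacer.

play_rows --increments "0.073 -0.814 0 0 0 0.022 1;0.073 -0.814 0 0 0 0.022 1;0.073 -0.814 0 0 0 0.022 1;0.073 -0.814 0 0 0 0.022 1;0.073 -0.814 -0.4 0 0 0.022 1;0.073 -0.814 -0.4 0 0 0.022 1;0.073 -0.814 -0.4 0 0 0.022 1;0 0 0 0 0 0 1;0 0 0 0 0 0 1"

```text
clock: 21.05
tool_pos: [0.4785, 0.0411, 0.1857]
tool_rot: [3.141, 0.004, -0.141]
contact_force: [-0.4, -0.5, 1.2]
opening: 0.998
gripper_force: 0.0
```

```bash
python3 - <<'E'
from h import *
d=shot("wrist","w7");o=ctrl.get_obs();print(d["tool"],o["joint_pos"],o["clock"])
C=lambda lo,hi:(lambda h:cv2.inRange(h,np.array(lo),np.array(hi))>0)
org=C((3,200,90),(16,255,255))
for z in (.012,.014,.016): print(rect(d,.48,.041,z,org,.08),rect(load("w0"),.48,.041,z,org,.08)[0])
print(fitrect(d,.48,.041,-.143,.1,.064,.014,lo=.05,hi=.95))
E
```

```text
(array([0.4785, 0.0411, 0.1857]), array([ 3.1414,  0.004 , -0.1413])) [-0.7563  0.1972  0.6783  1.9363 -0.1426  1.0586 -1.7278] 21.1
(array([0.4798, 0.0409], dtype=float32), np.float32(0.09963307), np.float32(0.06333838), np.float32(-0.14123344), 0.00311864) [0.4804 0.0417]
(array([0.4804, 0.0409], dtype=float32), np.float32(0.098782815), np.float32(0.06279988), np.float32(-0.13992465), 0.00306736) [0.4808 0.0399]
(array([0.481 , 0.0407], dtype=float32), np.float32(0.09800951), np.float32(0.062302615), np.float32(-0.14053106), 0.00301376) [0.4811 0.038 ]
(array([ 0.4799,  0.0388, -0.1015]), [(60, -0.06), (1, -1.1), (25, 0.23), (44, 0.53)])
```

play_rows --increments "0.045 0 -0.4 0 0 0 1;0 0 -0.6 0 0 0 1;0 0 -0.6 0 0 0 1;0 0 -0.6 0 0 0 1;0 0 -0.35 0 0 0 1;0 0 -0.14 0 0 0 1;0 0 0 0 0 0 1;0 0 0 0 0 0 1" --squeeze 40

```text
clock: 22.1
tool_pos: [0.4812, 0.0407, 0.0794]
tool_rot: [-3.141, 0.002, -0.141]
contact_force: [-0.1, -0.6, 0.3]
opening: 1.002
gripper_force: 0.0
```

play_rows --increments "-0.02 0 -0.06 0 0 0 1;0 0 0 0 0 0 1;0 0 0 0 0 0 0.5;0 0 0 0 0 0 0.5;0 0 0 0 0 0 0.5;0 0 0 0 0 0 0.5;0 0 0 0 0 0 0.5"

```text
clock: 22.98
tool_pos: [0.48, 0.0406, 0.0768]
tool_rot: [-3.141, 0.003, -0.141]
contact_force: [-2.5, -0.3, 7.7]
opening: 0.733
gripper_force: 42.0
```

play_rows --increments "0 0 0.7 0 0 0 0.5;0 0 0.8 0 0 0 0.5;-0.077 0.814 0.7 0 0 -0.022 0.5;-0.077 0.814 0 0 0 -0.022 0.5;-0.077 0.814 0 0 0 -0.022 0.5;-0.077 0.814 0 0 0 -0.022 0.5;-0.077 0.814 0 0 0 -0.022 0.5;-0.077 0.814 0 0 0 -0.022 0.5;-0.077 0.814 0 0 0 -0.022 0.5;0 0 0 0 0 0 0.5"

```text
clock: 24.22
tool_pos: [0.4573, 0.2716, 0.164]
tool_rot: [-3.141, 0.003, -0.29]
contact_force: [0.2, -0.3, -0.6]
opening: 0.726
gripper_force: 44.6
```

play_rows --increments "0 0 0 0 0 0 0.5;0 0 0 0 0 0 0.5"

```text
clock: 24.48
tool_pos: [0.4587, 0.2672, 0.1643]
tool_rot: [3.141, 0.003, -0.297]
contact_force: [0.5, -0.1, -0.3]
opening: 0.729
gripper_force: 44.6
```

```bash
python3 - <<'E'
from h import *
d=shot("wrist","w8");o=ctrl.get_obs();t=d["tool"];print(t,o["clock"])
(x,y,Z),yaw=t[0],t[1][2]
for z in (.01,): print("nest z",z,"far",edge(d,x,y,yaw,z,0,.075,(-.045,.045),sgn=1),"yL",edge(d,x,y,yaw,z,1,.055,(.062,.072),sgn=1),"yR",edge(d,x,y,yaw,z,1,-.055,(.062,.072),sgn=-1))
C=lambda lo,hi:(lambda h:cv2.inRange(h,np.array(lo),np.array(hi))>0)
for z in (Z-.066,Z-.063): print("sp",z,"far",edge(d,x,y,yaw,z,0,.05,(-.025,.025)),"yL",edge(d,x,y,yaw,z,1,.032,(.015,.045)),"yR",edge(d,x,y,yaw,z,1,-.032,(.015,.045)))
E
```

```text
(array([0.4587, 0.2672, 0.1643]), array([ 3.1414,  0.0028, -0.2971])) 24.525
nest z 0.01 far (73.52, 0.0015, 40) yL (57.25, -0.0162, 30) yR (-54.25, 0.0633, 40)
sp 0.0983422711277494 far (49.43, -0.0021, 29) yL (32.59, 0.0193, 32) yR (-31.76, -0.0094, 25)
sp 0.1013422711277494 far (49.87, -0.0015, 29) yL (31.89, 0.0177, 30) yR (-31.26, 0.0193, 31)
```

View pics/w8.png

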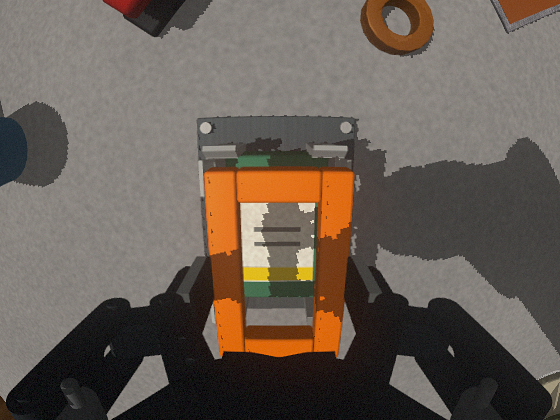

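w8 shows the spacer held level over the nest, far bar at row 170 and nest front edge at row 118. It needs about 1 mm in +y.

play_rows --increments "-0.005 0.03 -0.2 0 0 0 0.5;0 0 -0.2 0 0 0 0.5;0 0 0 0 0 0 0.5;0 0 0 0 0 0 0.5;0 0 0 0 0 0 0.5"

```text
clock: 25.15
tool_pos: [0.4583, 0.2698, 0.1485]
tool_rot: [-3.141, 0.003, -0.295]
contact_force: [0.1, -0.1, -0.4]
opening: 0.726
gripper_force: 44.6
```

play_rows --increments "0.003 -0.025 -0.1 0 0 0 0.5;0 0 -0.2 0 0 0 0.5;0 0 -0.2 0 0 0 0.5;0 0 0 0 0 0 0.5;0 0 0 0 0 0 0.5"

```text
clock: 25.78
tool_pos: [0.4583, 0.2687, 0.1283]
tool_rot: [3.142, 0.003, -0.295]
contact_force: [0.2, 0.6, -1.2]
opening: 0.722
gripper_force: 44.6
```

play_rows --increments "0 0 -0.15 0 0 0 0.5;0 0 -0.15 0 0 0 0.5;0 0 -0.08 0 0 0 0.5;0 0 0 0 0 0 0.5;0 0 0 0 0 0 0.5"

```text
clock: 26.4
tool_pos: [0.4582, 0.2686, 0.113]
tool_rot: [3.142, 0.003, -0.295]
contact_force: [0.6, -0.0, -0.6]
opening: 0.73
gripper_force: 44.6
```

play_rows --increments "0 0 -0.03 0 0 0 0.5;0 0 0 0 0 0 0.9;0 0 0 0 0 0 1;0 0 0 0 0 0 1;0 0 0.5 0 0 0 1;0 0 0.8 0 0 0 1;0 0 0.8 0 0 0 1;0 0 0.8 0 0 0 1;0 0 0 0 0 0 1;0 0 0 0 0 0 1"

```text
clock: 27.65
tool_pos: [0.458, 0.2686, 0.2273]
tool_rot: [3.141, 0.003, -0.295]
contact_force: [-0.7, 0.3, -0.9]
opening: 0.998
gripper_force: 0.0
```

```bash
python3 - <<'E'
from h import *
d=shot("wrist","w9");o=ctrl.get_obs();print(d["tool"],o["clock"])
C=lambda lo,hi:(lambda h:cv2.inRange(h,np.array(lo),np.array(hi))>0)
x,y,yaw=.4583,.2684,-.295
print("nest",fitrect(d,x,y,yaw,.15,.11,.01,sgn=1))
for z in (.046,.050,.054):print(z,rect(d,x,y,z,C((3,180,60),(18,255,255)),.07))
E
```

```text
(array([0.458 , 0.2686, 0.2273]), array([ 3.1413,  0.0034, -0.2951])) 27.7
nest (array([ 0.4579,  0.2696, -0.2939]), [(60, 0.05), (56, 0.06), (60, 0.09), (25, 1.79)])
0.046 (array([0.4578, 0.2692], dtype=float32), np.float32(0.101276174), np.float32(0.06451175), np.float32(-0.2972324), 0.00638736)
0.05 (array([0.4589, 0.2688], dtype=float32), np.float32(0.09961993), np.float32(0.063491136), np.float32(-0.29654586), 0.00618848)
0.054 (array([0.46  , 0.2685], dtype=float32), np.float32(0.09813645), np.float32(0.06243443), np.float32(-0.29849887), 0.00598864)
```

play_rows --increments "-0.02 -0.98 0 0 0 0.016 1;-0.02 -0.98 0 0 0 0.016 1;-0.02 -0.98 0 0 0 0.016 1;-0.02 -0.98 0 0 0 0.016 1;-0.02 -0.98 0 0 0 0.016 1;-0.02 -0.98 0 0 0 0.016 1;-0.02 -0.98 -0.2 0 0 0.016 1;-0.02 -0.98 -0.2 0 0 0.016 1;-0.02 -0.98 -0.2 0 0 0.016 1;-0.02 -0.98 -0.2 0 0 0.016 1"

```text
clock: 28.95
tool_pos: [0.4496, -0.1243, 0.1948]
tool_rot: [3.142, 0.004, -0.134]
contact_force: [0.9, 1.0, -0.2]
opening: 0.999
gripper_force: 0.0
```

play_rows --increments "0 0 0 0 0 0 1;0 0 0 0 0 0 1;0 0 0 0 0 0 1"

```text
clock: 29.32
tool_pos: [0.4504, -0.122, 0.1957]
tool_rot: [-3.141, 0.003, -0.133]
contact_force: [0.1, 0.2, 0.7]
opening: 1.004
gripper_force: 0.0
```

```bash
python3 - <<'E'
from h import *
d=shot("wrist","w10");o=ctrl.get_obs();print(d["tool"],o["joint_pos"],o["clock"])
C=lambda lo,hi:(lambda h:cv2.inRange(h,np.array(lo),np.array(hi))>0)
a=top(d,None,.4495,-.123,.006,.08,2500);b=top(d,None,.4495,-.123,.032,.08,2500);cv2.imwrite("pics/c10.png",np.hstack([a,b])[:,:,::-1])
for z in (.004,.006): print(rect(d,.4495,-.123,z,C((0,0,150),(180,40,255)),.08),fitrect(d,.4495,-.123,-.137,.1,.064,z,sgn=-1))
for z in (.03,.032): print(fitrect(d,.4495,-.123,-.137,.05,.016,z,search=.004))
E
```

```text
(array([ 0.4504, -0.122 ,  0.1957]), array([-3.1412,  0.0034, -0.1333])) [-0.6054  0.1711  0.8889  1.9642 -0.1507  1.0768 -1.3554] 29.375
(array([ 0.4495, -0.1227], dtype=float32), np.float32(0.0987473), np.float32(0.06292432), np.float32(-0.1362474), 0.00405248) (array([ 0.4492, -0.1231, -0.134 ]), [(60, -0.43), (60, -0.77), (59, -0.37), (41, -0.73)])
(array([ 0.4501, -0.1227], dtype=float32), np.float32(0.09808876), np.float32(0.062393647), np.float32(-0.13590908), 0.00399232) (array([ 0.4491, -0.1234, -0.1354]), [(60, -0.2), (60, -1.7), (58, -0.29), (43, -1.31)])
(array([ 0.4499, -0.1234, -0.1259]), [(1, 1.74), (60, -0.05), (60, -0.3), (60, -0.23)])
(array([ 0.4506, -0.1235, -0.1251]), [(11, 2.06), (60, 0.07), (60, -0.42), (60, -0.31)])
```

View pics/c10.png

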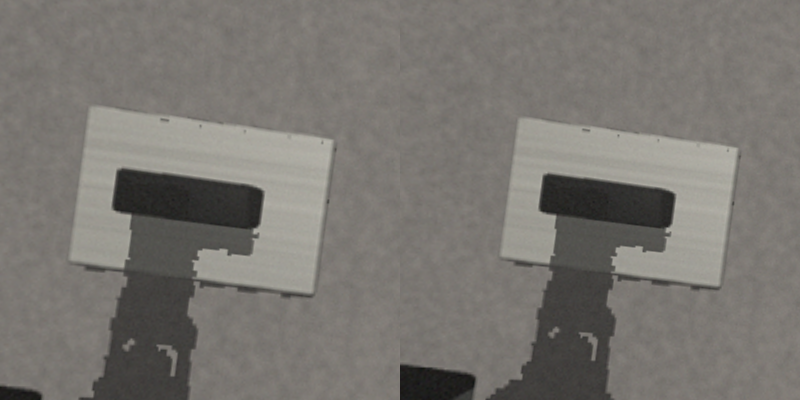

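c10 shows the cover square, with plate corners at about (91,106), (335,140), (316,296) and (69,262) and the bar centred. Before gripping the narrow bar I check how far the open fingertips reach.

```bash
python3 - <<'E'
from h import *
d=load("w0");T=np.eye(4);T[:3,:3]=Rn.from_euler("xyz",d["tool"][1]).as_matrix();T[:3,3]=d["tool"][0]
for L in (.054,.060,.066,.073):
    P=np.array([[.011,-.0425,L],[.011,.0425,L],[.011,.057,L],[-.011,.0425,L]]);print(L,proj(d,P@T[:3,:3].T+T[:3,3]).round(0).tolist())
d=load("w8");T[:3,:3]=Rn.from_euler("xyz",d["tool"][1]).as_matrix();T[:3,3]=d["tool"][0]
for L in (.060,.066,.073,.078):
    P=np.array([[.011,-.031,L],[.011,.031,L],[.011,.046,L]]);print(L,proj(d,P@T[:3,:3].T+T[:3,3]).round(0).tolist())
E
```

```text
0.054 [[181.0, 265.0], [377.0, 265.0], [407.0, 264.0], [371.0, 308.0]]
0.06 [[184.0, 259.0], [373.0, 259.0], [403.0, 258.0], [368.0, 301.0]]
0.066 [[188.0, 254.0], [370.0, 254.0], [398.0, 253.0], [365.0, 295.0]]
0.073 [[191.0, 248.0], [366.0, 248.0], [394.0, 248.0], [362.0, 288.0]]
0.06 [[209.0, 260.0], [349.0, 260.0], [381.0, 259.0]]
0.066 [[212.0, 254.0], [346.0, 254.0], [377.0, 254.0]]
0.073 [[215.0, 249.0], [344.0, 249.0], [373.0, 248.0]]
0.078 [[216.0, 245.0], [342.0, 245.0], [371.0, 244.0]]
```

play_rows --increments "-0.012 -0.028 -0.4 0 0 -0.002 1;0 0 -0.6 0 0 0 1;0 0 -0.6 0 0 0 0.8;0 0 -0.6 0 0 0 0.6;0 0 -0.4 0 0 0 0.5;0 0 -0.18 0 0 0 0.5;0 0 0 0 0 0 0.5;0 0 0 0 0 0 0.5" --squeeze 40

```text
clock: 30.38
tool_pos: [0.4503, -0.1246, 0.0853]
tool_rot: [-3.141, 0.002, -0.137]
contact_force: [0.4, -0.4, -0.3]
opening: 0.501
gripper_force: 0.0
```

play_rows --increments "-0.01 0.035 0 0 0 0.002 0.5;0 0 0 0 0 0 0.5;0 0 0 0 0 0 0.3;0 0 0 0 0 0 0;0 0 0 0 0 0 0;0 0 0 0 0 0 0;0 0 0 0 0 0 0"

```text
clock: 31.25
tool_pos: [0.4496, -0.123, 0.085]
tool_rot: [-3.141, 0.002, -0.135]
contact_force: [-1.6, 0.8, 6.5]
opening: 0.179
gripper_force: 40.0
```

play_rows --increments "0 0 0.7 0 0 0 0;0 0 0.8 0 0 0 0;0.022 0.95 0.6 0 0 -0.016 0;0.022 0.98 0 0 0 -0.016 0;0.022 0.98 0 0 0 -0.016 0;0.022 0.98 0 0 0 -0.016 0;0.022 0.98 0 0 0 -0.016 0;0.022 0.98 0 0 0 -0.016 0;0.022 0.98 0 0 0 -0.016 0;0.022 0.98 0 0 0 -0.016 0"

```text
clock: 32.5
tool_pos: [0.456, 0.1905, 0.1683]
tool_rot: [3.141, 0.003, -0.264]
contact_force: [0.6, 0.6, -1.4]
opening: 0.175
gripper_force: 39.5
```

play_rows --increments "0.022 0.98 0 0 0 -0.016 0;0.022 0.98 0 0 0 -0.016 0;0 0 0 0 0 0 0;0 0 0 0 0 0 0;0 0 0 0 0 0 0"

```text
clock: 33.12
tool_pos: [0.4583, 0.2663, 0.1686]
tool_rot: [3.141, 0.003, -0.297]
contact_force: [1.2, -0.3, -1.1]
opening: 0.175
gripper_force: 39.5
```

```bash
python3 - <<'E'
from h import *
d=shot("wrist","w11");o=ctrl.get_obs();t=d["tool"];print(t,o["clock"])
(x,y,Z),yaw=t[0],t[1][2]
for z in (.01,): print("nest z",z,"far",edge(d,x,y,yaw,z,0,.075,(-.045,.045),sgn=1),"yL",edge(d,x,y,yaw,z,1,.055,(.062,.072),sgn=1),"yR",edge(d,x,y,yaw,z,1,-.055,(.062,.072),sgn=-1))
for z in (Z-.081,Z-.079,Z-.077): print("cov",z,"far",edge(d,x,y,yaw,z,0,.05,(-.025,.025)),"yL",edge(d,x,y,yaw,z,1,.032,(.015,.045)),"yR",edge(d,x,y,yaw,z,1,-.032,(.015,.045)))
E
```

```text
(array([0.4583, 0.2663, 0.1686]), array([ 3.1411,  0.0031, -0.2973])) 33.175
nest z 0.01 far (73.45, -0.0023, 40) yL (49.31, -0.047, 32) yR (-53.31, 0.0505, 40)
cov 0.08757609771480761 far (50.06, -0.0002, 37) yL (32.05, 0.0023, 38) yR (-31.67, 0.0014, 36)
cov 0.08957609771480761 far (50.38, -0.002, 36) yL (31.65, 0.0009, 39) yR (-31.26, 0.0002, 36)
cov 0.09157609771480761 far (50.69, -0.0004, 36) yL (31.22, -0.0004, 38) yR (-30.82, 0.0, 38)
```

View pics/w11.png

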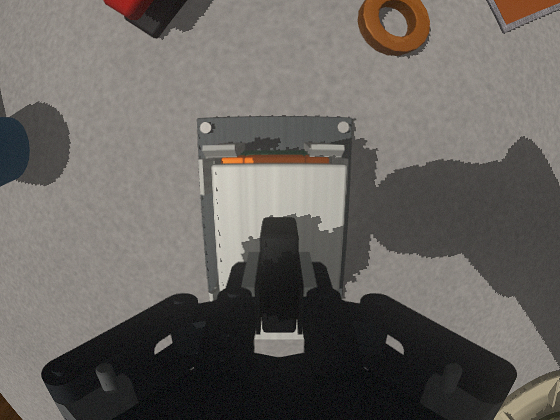

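w11 shows the cover held level over the nest, far edge at row 165 and nest front edge at row 118. It needs about −0.5 mm in x and +2.5 mm in y.

play_rows --increments "-0.012 0.06 -0.15 0 0 0.002 0;0 0 -0.2 0 0 0 0;0 0 0 0 0 0 0;0 0 0 0 0 0 0;0 0 0 0 0 0 0;0 0 0 0 0 0 0"

```text
clock: 33.92
tool_pos: [0.4578, 0.2702, 0.1549]
tool_rot: [-3.141, 0.003, -0.293]
contact_force: [0.1, 0.3, -0.5]
opening: 0.173
gripper_force: 39.5
```

play_rows --increments "0 -0.033 0 0 0 -0.002 0;0 0 -0.1 0 0 0 0;0 0 0 0 0 0 0;0 0 0 0 0 0 0"

```text
clock: 34.42
tool_pos: [0.4577, 0.2688, 0.1506]
tool_rot: [3.142, 0.003, -0.295]
contact_force: [-0.4, -0.1, -2.4]
opening: 0.176
gripper_force: 39.5
```

play_rows --increments "0 0 -0.13 0 0 0 0;0 0 -0.13 0 0 0 0;0 0 -0.08 0 0 0 0;0 0 0 0 0 0 0;0 0 0 0 0 0 0"

```text
clock: 35.05
tool_pos: [0.4578, 0.2689, 0.1372]
tool_rot: [-3.141, 0.003, -0.295]
contact_force: [-0.1, -0.6, -1.7]
opening: 0.176
gripper_force: 39.5
```

play_rows --increments "0 0 -0.05 0 0 0 0;0 0 -0.03 0 0 0 0;0 0 0 0 0 0 0"

```text
clock: 35.42
tool_pos: [0.4579, 0.2689, 0.135]
tool_rot: [-3.141, 0.003, -0.295]
contact_force: [-3.8, -1.7, 11.9]
opening: 0.181
gripper_force: 41.2
```

play_rows --increments "0 0 0 0 0 0 0.3;0 0 0 0 0 0 0.45;0 0 0 0 0 0 0.45;0 0 0.5 0 0 0 0.45;0 0 0.8 0 0 0 0.45;0 0 0.8 0 0 0 0.45;0 0 0.6 0 0 0 0.45;0 0 0 0 0 0 0.45;0 0 0 0 0 0 0.45"

```text
clock: 36.55
tool_pos: [0.4573, 0.2688, 0.2412]
tool_rot: [3.141, 0.003, -0.295]
contact_force: [-0.1, -0.3, -0.6]
opening: 0.45
gripper_force: 0.0
```

```bash
python3 - <<'E'
from h import *
d=shot("wrist","w12");o=ctrl.get_obs();print(d["tool"],o["clock"],o["contact_force"])
C=lambda lo,hi:(lambda h:cv2.inRange(h,np.array(lo),np.array(hi))>0)
x,y,yaw=.458,.2688,-.295
print("nest",fitrect(d,x,y,yaw,.15,.11,.01,sgn=1))
for z in (.052,.054,.056):
    print(z,"far",edge(d,x,y,yaw,z,0,.05,(-.018,.018)),"near",edge(d,x,y,yaw,z,0,-.05,(-.018,.018)),"L",edge(d,x,y,yaw,z,1,.032,(-.025,.025)),"R",edge(d,x,y,yaw,z,1,-.032,(-.025,.025)))
print(fitrect(d,x,y,yaw,.05,.016,.082,search=.004))
s=shot("side","s12")
E
```

```text
(array([0.4573, 0.2688, 0.2412]), array([ 3.1411,  0.0035, -0.2951])) 36.6 [-0.6137  0.4882 -0.6658]
nest (array([ 0.4579,  0.2697, -0.2935]), [(60, -0.51), (52, -0.44), (60, -0.03), (30, 1.32)])
0.052 far (49.71, 0.0008, 40) near (-51.3, -0.0001, 40) L (32.62, -0.0033, 40) R (-31.32, -0.0109, 16)
0.054 far (49.95, 0.0023, 40) near (-50.35, -0.0041, 40) L (32.39, -0.0056, 40) R (-31.27, -0.0108, 20)
0.056 far (50.09, 0.0016, 40) near (-49.35, 0.0002, 40) L (32.11, -0.0021, 40) R (-30.98, -0.0105, 22)
(array([ 0.462 ,  0.2679, -0.3042]), [(60, 0.71), (58, 1.61), (60, -0.37), (60, -0.55)])
```

```bash
python3 -c "
from workcell import ctrl
print(ctrl.hand_in())"
```

```text
the job is handed in; nothing more can be done
None
```

The job is handed in, at about 37 s on the clock: by wrist-camera measurements the cartridge (label up), spacer and cover (grip bar up) are stacked flat and square in the nest and released. No verdict came back, and I viewed 12 pictures where the limit was 10.

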